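# Steady the rocking probe frame with its two levelling screws

## Robot

A 6-joint arm with a two-finger parallel gripper is mounted at the origin on the work surface. World frame = base frame: x ahead of the robot, y to its left, z up, the work surface at z = 0. Lengths are in mm, angles in rad, forces in N, time in s.
With the tool pointing down it reaches from about 300 to 850 mm from the base axis. Payload 4.2 kg.
Tool frame: the origin (TCP) lies at the very end of the fingers, on their centre line; the grasp point (between the pads) lies r.tcp_to_grasp behind it (r.tcp_to_grasp is the distance from the TCP to the grasp point, in mm); z points along the fingers, y is the line along which they close (so a half turn about z gives the same grasp; the last joint's range is limited). The gripper opens to 91 mm and grips with 3 to 60 N. Pads are 32 mm wide; open, the fingers measure 118 mm over their backs; the gripper's body (76 mm by 178 mm) begins 60 mm behind the grasp point.
Start: joints at [1.175, 0.32, 1.565, -0, 1.257, -0.02], TCP at [211.038, 534.889, 213.976] pointing down, gripper open.
Joint ranges: [-3.11, 3.11], [-0.84, 2.01], [0.21, 2.61], [-1.34, 4.49], [0.05, 2.63], [-2.56, 2.56]. Speed limits (rad/s): [2.57, 2.57, 3.14, 3.14, 3.14, 3.14].

## Interface

Orientations are given as a 3x3 rotation matrix whose columns are the frame's x, y, z axes.
In Python, from rig import r gives the robot as it stands.
- The arm moves only by the tool drive_tool, never from a script. Its argument "commands" is text: rows parted by semicolons, each of 7 numbers parted by spaces: the turn, a rotation vector about the tool's x, y, z in rad, then the shift along the tool's x, y, z in cm, then the opening, from 0 (shut) to 1 (fully open). In form: ax ay az x y z hand; .... A call has 1 to 12 rows; each row shifts and turns the commanded pose from where the row before left it, along the tool's axes as they then stand; what a row does not reach is not made up. A row lasts 1/10 s, in which the tool goes at most 50 mm and 8.59 degrees, less where a joint would pass 70% of its speed; a pose out of reach is approached as far as the arm can. A call with a gripper value outside its range is refused whole. The fingers move at their own pace and stop on an object; the grip force is fixed at half the most. Time passes only in rows, so rows that do not move let the fingers close. It gives the time, the measured TCP pose, the force, the opening and the grip force at its end, in the units of the state.
- r.get_obs(): the state, without advancing time (a new reading comes with each control period).
- r.snapshot(name): name is "side" or "top" or "wrist"; returns a dict with "frame" (400x640x3 uint8, red, green, blue), "z_map" (400x640 float32, mm along the optical axis (not along the pixel's ray), 0 where there is no reading), "fx", "fy", "cx", "cy" (pixels), "k1" (the pictures are not rectified: a ray, as slopes to the right and down, at radius r is drawn at 1 + k1 r^2 times it, then the intrinsics apply), "rvec" (rotation vector, rad) and "tvec" (3), from world to camera coordinates, as OpenCV has them; the wrist camera has in their place "mount" (4x4, takes a point from camera to tool coordinates, whose origin is the TCP and whose axes are the flange's). Camera axes: x right, y down, z forward; pixel columns grow to the right and rows downward; lengths in mm; the calibration is good to about 2 mm. A picture is of the moment at which its call begins: read the wrist's pose just before it.
- r.close_job(): hands the job in; it is judged then, once.
Trained networks look in a picture, given as the dict that the camera call returned (one of the last four; its "shot" number tells which), for a name from the list of things; names that differ only in an ending like _2 or _b are one class to them, and where a whole thing is asked for, a point or a joint stands for the part that bears it (a point fixed in the world has none). Each returns a list of dicts, best first, with "confidence" (0 to 1); they miss things now and then, are a little off and sometimes report something else, mostly with a low value. They report only what shows in the picture. A call takes as long as a camera call.
- r.find_in(name, picture): "bbox" ([left, top, width, height] in pixels, round what is visible of it).
The state is a dict: "clock": time; "joint_positions": joint angles; "joint_vel": joint speeds; "joint_torque": joint torques, N m; "position": TCP position; "eef_rot": TCP orientation; "wrist_force": force on the tool from outside, world axes, zero at the start; "torque": the same for the moment, N m; "grip_width": finger opening in mm; "gripper_force": force on a finger pad.
Only numpy, scipy, OpenCV 4.12 (cv2) and the standard library are available. Lean on these libraries where they do the work, as an engineer would, in place of code of your own. Each camera call takes 0.05 s, during which the arm holds its last target. There are 200 camera calls.

## Task

The probe frame on the repair bench rocks: it stands on its two rear feet and the middle front foot only, and both front corner feet hang in the air. Turn the knob of each front levelling screw clockwise until its foot bears on its cushion with about 5 N once let go, so that all five feet carry load and none is lifted; do not bear down hard on the frame, shift it on its cushions or disturb the things around it, and let go at the end.

Things in the scene. Friction and masses are not known exactly. Their poses are not given: they have to be found in the camera images.
- frame: bench probe frame of 5.2 kg (give or take 12 per cent): steel base plate 210 x 230 x 12 mm, top 34 mm up; control unit 67 mm high on it; rear gantry 176 mm high. Origin: its centre, level with the fixed feet's undersides; x to the rear, y left, z up; weight centred within 15 mm of it. Fixed feet at x 90, y +-100 (rear) and x -90, y 0 (middle front); screws on ears at x -90, y +-140 mm
- knob_left (a point): on the axis of the left (+y) levelling screw's knob, mid-height of its grip, 64 mm above the frame's origin level. Upright round ribbed black knob, 38 mm across, 24 mm high (12 mm above and below this point), free room around; a 26 mm steel bush lies below it and the ear's top 30 mm below this point. Clockwise from above drives its foot down, 14 mm a turn (2.2 mm a rad, steep thread); the knob keeps its height
- knob_right (a point): the same point of the right (-y) knob, which is like the left one. Each starts at an unknown turn position and has at least 3.5 rad of clockwise travel left; 1.2 to 3.4 rad are usually needed, different left and right. Turning takes about 0.1 N m; it stays where it is left. There is room to re-grip as often as wanted
- mat: grey bench mat 300 x 400 x 3 mm under the frame, fixed; origin at the centre of its underside, axes as the frame's
- pad_front_left: black plate 50 x 50 x 4 mm fixed on the mat with a rubber cushion 46 x 46 x 10 mm on it (yields 1 mm per 8 N); origin at the centre of the plate's underside; right under the left screw, whose 22 mm round rubber foot at first hangs some 0.7 to 5 mm clear of it (hidden, to be felt)
- pad_front_right: the same under the right screw. While fingers hold a knob, its foot, once bearing, pushes knob and hand up: 4 to 5 N and nearly 1 mm more per rad turned for an arm that gives 5 N per mm, up to 17 N per rad for a rigid one. Let go, the foot keeps 4 to 5.5 N per rad turned since first touch, so about 1.2 rad past touch is right; beyond 1.7 rad it begins to lift the middle foot
- pad_rear_left: black plate 50 x 50 x 4 mm fixed on the mat, with a rubber cushion 46 x 46 x 10 mm on it that yields 1 mm per 8 N; origin at the centre of the plate's underside; the rear left foot of the frame stands on it
- pad_rear_right: black plate 50 x 50 x 4 mm fixed on the mat, with a rubber cushion 46 x 46 x 10 mm on it that yields 1 mm per 8 N; origin at the centre of the plate's underside; the rear right foot of the frame stands on it
- pad_centre: black plate 50 x 50 x 4 mm fixed on the mat, with a rubber cushion 46 x 46 x 10 mm on it that yields 1 mm per 8 N; origin at the centre of the plate's underside; the middle front foot of the frame stands on it
- mouse: black computer mouse 100 x 60 x 33 mm, origin under its centre; leave alone
- screwdriver: screwdriver 190 mm long lying flat along its x axis, origin at its underside; leave alone
- adapter: red plastic interface box 140 x 55 x 30 mm with a black plug end, origin under its centre; leave alone
- screw_jar: small glass jar with lid, 50 mm across, 55 mm high, origin under its centre; leave alone

How it is judged (in metres and radians):
At the end, for the whole second after the job is handed in: Each of the five pads (four corners and middle front) carries more than 2 N from the frame; the frame is at rest, within 2 degrees of upright and within 12 mm of where it stood (contact force between each of pad_front_left, pad_front_right, pad_rear_left, pad_rear_right, pad_centre and frame above 2 N and linear speed of frame below 0.01 m/s and angle between frame's own z axis and vertical below 0.035 rad and distance of frame from where it was at the start of the episode below 0.012 m); the robot touches nothing.
It fails at once if a front corner foot is pressed on its cushion with more than 28 N (contact force between any of pad_front_left, pad_front_right and frame above 28 N).
It fails at once if a rear foot or the middle foot is pressed on its cushion with more than 50 N (contact force between any of pad_rear_left, pad_rear_right, pad_centre and frame above 50 N).
It fails at once if the frame is shifted more than 12 mm (distance of frame from where it was at the start of the episode above 0.012 m).
It fails at once if a bystander object is moved more than 20 mm (distance of any of mouse, screwdriver, adapter, screw_jar from where it was at the start of the episode above 0.02 m).
It also fails if it takes over 64 s, if anything falls off the work surface, if the arm or the gripper's body presses on something with over 40 N, if the wrist force passes 120 N, or if a joint passes its speed limit or range.

## Working session

There is one attempt and no reset: what is moved stays moved. The work goes in short steps, Python scripts to look and compute and a tool call to move; the robot and the scene stay as the last step left them, time stands still between calls to the robot, and variables do not carry over. Pictures are saved under pics/ and viewed, at most 10 in all, crops included, and the job is handed in when it is done.

Besides the shell and the picture viewer there is one more tool, called after "Call:" in YAML: its name, and indented under it one key for each argument. drive_tool: Moves the arm, as the interface text tells. Its arguments: {"type":"object","properties":{"commands":{"type":"string"}},"required":["commands"]}

```bash
ls; mkdir -p pics; cat > h.py <<'E'
import numpy as np, cv2
from rig import r
def cam(s,o=None):
    if 'rvec' in s:
        R=cv2.Rodrigues(np.array(s['rvec'],float))[0]; t=np.array(s['tvec'],float).ravel()
        return R.T,-R.T@t
    M=np.array(s['mount']); T=np.eye(4); T[:3,:3]=o['eef_rot']; T[:3,3]=o['position']
    W=T@M; return W[:3,:3],W[:3,3]
def slopes(s,u,v):
    d=np.array([(u-s['cx'])/s['fx'],(v-s['cy'])/s['fy']]); x=d.copy()
    for _ in range(20): x=d/(1+s['k1']*(x@x))
    return np.array([x[0],x[1],1])
def at_z(s,u,v,z,o=None):
    R,c=cam(s,o); d=R@slopes(s,u,v); return c+d*(z-c[2])/d[2]
def pt(s,u,v,o=None):
    R,c=cam(s,o); return c+R@slopes(s,u,v)*s['z_map'][int(v),int(u)]
E
python3 - <<'E'
from h import *
o=r.get_obs(); print(o, r.tcp_to_grasp)
for n in ['side','top']:
    s=r.snapshot(n); cv2.imwrite(f'pics/{n}0.png',s['frame'][:,:,::-1])
    R,c=cam(s); print(n,c)
    for k in ['knob_left','knob_right','frame','mat','mouse','screwdriver','adapter','screw_jar']:
        for d in r.find_in(k,s)[:3]:
            b=d['bbox']; u,v=b[0]+b[2]/2,b[1]+b[3]/2
            print(k,np.round(b),round(d['confidence'],2),np.round(pt(s,u,v)))
E
```

```text
pics
{'clock': 0.0, 'joint_positions': array([ 1.17496699e+00,  3.20286173e-01,  1.56567810e+00,  1.24700175e-05,
        1.25736745e+00, -1.99950145e-02]), 'joint_vel': array([ 1.79870171e-03,  2.34503142e-05, -6.65095568e-04,  1.56695157e-04,
       -7.57249503e-04,  1.45576928e-03]), 'joint_torque': array([ 1.51778695e-03, -4.12457478e+01, -2.31972635e+01,  7.28550064e-02,
        4.57952265e-02, -1.49712946e-04]), 'position': array([210.85376866, 534.40889894, 213.12391921]), 'eef_rot': array([[-9.30200277e-01,  3.67051741e-01, -6.81483978e-04],
       [ 3.67052371e-01,  9.30198902e-01, -1.60002467e-03],
       [ 4.66238087e-05, -1.73848370e-03, -9.99998488e-01]]), 'wrist_force': array([-0.06372372,  0.22611759,  0.01023265]), 'torque': array([ 0.01020089, -0.05386765,  0.0720397 ]), 'gripper_force': 0.0, 'grip_width': 91.413478013028} 18.8
side [ 166.72444723 -961.77184725  651.10668821]
knob_left [292. 154.  97.  98.] 0.84 [625. -61.  80.]
knob_right [291. 155.  97.  98.] 0.89 [620. -63.  80.]
frame [289. 156.  98.  98.] 0.66 [617. -63.  78.]
mat [280. 201. 128.  67.] 0.83 [ 610. -116.    0.]
mat [268. 157.  39.  18.] 0.39 [611. 393.  26.]
mouse [293. 156.  95.  94.] 0.58 [629. -52.  76.]
adapter [267. 155.  39.  19.] 0.82 [613. 410.  25.]
screw_jar [315. 309.  18.  35.] 0.86 [ 387. -459.   51.]
top [ 351.28591069  -36.51629993 1153.76178373]
knob_left [272. 145. 115.  94.] 0.96 [629. -29.  82.]
knob_right [276. 149. 111.  89.] 0.71 [627. -35.  76.]
frame [276. 147. 109.  95.] 0.56 [622. -32.  78.]
mat [265. 148. 133. 105.] 0.93 [604. -37.  75.]
mouse [461. 207.  24.  31.] 0.87 [ 589. -487.   29.]
mouse [275. 146. 117.  94.] 0.45 [628. -39.  78.]
screwdriver [150. 246.  61.   6.] 0.81 [411. 418.  24.]
adapter [161. 171.  54.  34.] 0.59 [609. 425.  31.]
screw_jar [444. 279.  24.  15.] 0.77 [ 386. -432.   50.]
screw_jar [274. 148. 115.  92.] 0.65 [621. -34.  80.]
```

```bash
python3 - <<'E'
import cv2
a=cv2.imread('pics/top0.png')[130:270,240:420]; b=cv2.imread('pics/side0.png')[130:290,250:430]
a=cv2.resize(a,None,fx=3.3,fy=3.3,interpolation=2); b=cv2.resize(b,None,fx=2.6,fy=2.6,interpolation=2)
cv2.imwrite('pics/a.png',a);cv2.imwrite('pics/b.png',b)
E
```

```text
(no output)
```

View pics/a.png

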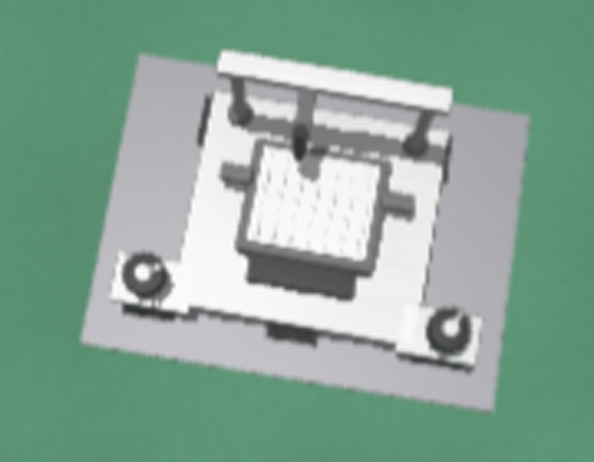

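The top view shows the left knob at about pixel (284.5, 213) and the right at (376, 230). The frame is yawed slightly, with its rear pointing away from the robot.

```bash
python3 - <<'E'
from h import *
s=r.snapshot('top')
g=cv2.cvtColor(s['frame'],cv2.COLOR_RGB2GRAY)
P=[]
for u0,v0 in [(284.5,213),(376.1,230.3)]:
    w=g[int(v0)-9:int(v0)+10,int(u0)-9:int(u0)+10]; m=(w<90)
    m=cv2.connectedComponents(m.astype('uint8'))[1]; 
    print(np.round(at_z(s,u0+.0,v0,91),1), np.round(pt(s,u0,v0),1)); P.append(at_z(s,u0,v0,91))
d=P[0]-P[1]; print(np.linalg.norm(d), np.arctan2(-d[0],d[1]))
o=r.get_obs(); R,p=o['eef_rot'],o['position']
t=P[0].copy(); t[2]=213
print('shift to left in tool',R.T@(t-p), 'tool yaw (y axis)',np.arctan2(R[1,1],R[0,1]))
w=r.snapshot('wrist'); print(w['mount'],w['fx'])
E
```

```text
[547.6  98.2  91. ] [547.7  98.3  90.8]
[ 523.8 -175.5   91. ] [ 524.1 -175.7   89.5]
274.7897811298268 -0.08671378607545212
shift to left in tool [-473.35259223 -282.67068129    0.94729185] tool yaw (y axis) 1.1950196815816332
[[ 5.44838856e-05 -9.71460523e-01 -2.37201285e-01  6.57586166e+01]
 [ 9.99999997e-01  3.94088459e-05  6.82953609e-05  5.37698740e-01]
 [-5.69984181e-05 -2.37201288e-01  9.71460522e-01 -1.70536167e+02]
 [ 0.00000000e+00  0.00000000e+00  0.00000000e+00  1.00000000e+00]] 304.06891638183976
```

Call:
drive_tool:
  commands: "0 0 0 -3 -1.8 0 1;0 0 0 -3 -1.8 0 1;0 0 0 -3 -1.8 0 1;0 0 0 -3 -1.8 0 1;0 0 0 -3 -1.8 0 1;0 0 0 -3 -1.8 0 1;0 0 0 -3 -1.8 0 1;0 0 0 -3 -1.8 0 1;0 0 0 -3 -1.8 0 1;0 0 0 -3 -1.8 0 1;0 0 0 -3 -1.8 0 1;0 0 0 -3 -1.8 0 1"

```text
clock: 2.2
position: [467.4, 200.6, 214.1]
eef_rot: [[-0.93, 0.367, 0.0], [0.367, 0.93, 0.0], [-0.0, 0.0, -1.0]]
wrist_force: [0.1, 0.5, -0.6]
grip_width: 91.4
gripper_force: 0.0
```

Call:
drive_tool:
  commands: "0 0 0 -3 -1.8 0 1;0 0 0 -3 -1.8 0 1;0 0 0 -3 -1.8 0 1;0 0 0 -2.3 -1.3 0 1;0 0 -0.14 0 0 0 1;0 0 -0.14 0 0 0 1;0 0 -0.14 0 0 0 1;0 0 -0.14 0 0 0 1;0 0 -0.14 0 0 0 1;0 0 -0.14 0 0 0.5 1;0 0 -0.14 0 0 1 1;0 0 -0.14 0 0 1 1"

```text
clock: 3.4
position: [547.3, 98.0, 188.9]
eef_rot: [[-0.732, -0.682, 0.001], [-0.682, 0.732, 0.0], [-0.001, -0.0, -1.0]]
wrist_force: [-0.2, 0.6, 0.4]
grip_width: 91.2
gripper_force: 0.0
```

Call:
drive_tool:
  commands: "0 0 -0.14 0 0 0 1;0 0 -0.12 0 0 0 1;0 0 0 0 0 0 1;0 0 0 0 0 0 1;0 0 0 0 0 0 1"

```text
clock: 3.9
position: [547.2, 98.1, 189.0]
eef_rot: [[-0.538, -0.843, 0.0], [-0.843, 0.538, 0.0], [-0.0, -0.0, -1.0]]
wrist_force: [-0.3, -0.6, 0.2]
grip_width: 90.9
gripper_force: 0.0
```

```bash
python3 - <<'E'
from h import *
o=r.get_obs(); s=r.snapshot('wrist'); print(o['position'],o['joint_positions'],o['wrist_force'])
cv2.imwrite('pics/w1.png',s['frame'][:,:,::-1])
for d in r.find_in('knob_left',s)[:4]: print(np.round(d['bbox'],1),d['confidence'])
np.save('w1z.npy',s['z_map'])
import pickle; pickle.dump((dict(s),o),open('w1.pkl','wb'))
E
```

```text
[547.19408212  98.05467393 189.04195379] [ 1.56562006e-01  3.06612369e-01  1.64873821e+00  1.12941194e-04
  1.18601572e+00 -2.41674955e+00] [-0.33948134 -0.6217974   0.24817139]
[  3.2   0.  342.5 247.7] 0.66
[251.4  43.2  33.6  48.7] 0.46
```

View pics/w1.png

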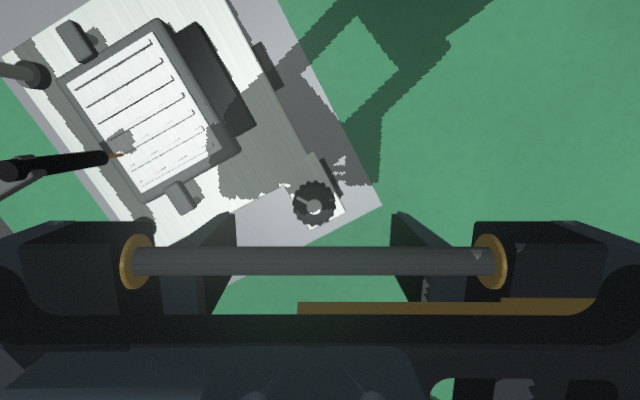

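The wrist view shows the left knob between the fingers, centred near (314, 203), with the ear around it clear.

```bash
python3 - <<'E'
from h import *
import pickle
s,o=pickle.load(open('w1.pkl','rb'))
z=s['z_map']; H=np.array([[pt(s,u,v,o) for u in range(285,345)] for v in range(175,235)])
m=(abs(H[:,:,2]-np.median(H[20:38,20:38,2]))<6); 
lab=cv2.connectedComponentsWithStats(m.astype('uint8')); k=lab[1][28,22]; q=H[lab[1]==k]
print(len(q),np.median(q[:,2]),q.min(0),q.max(0),(q.min(0)+q.max(0))/2)
c=cv2.minEnclosingCircle(q[:,:2].astype('float32')); print(c)
p=o['position'];R=np.array(o['eef_rot'])
print('tool shift', R.T@(np.array([*c[0],np.median(q[:,2])-12-18.8])-p))
E
```

```text
1378 89.90042530311803 [530.72591965  83.67125918  85.23375146] [571.00314146 124.17564637  94.54996773] [550.86453056 103.92345277  89.8918596 ]
((550.77587890625, 104.00311279296875), 20.49083137512207)
tool shift [ -6.91147953   0.19581248 129.94309188]
```

Call:
drive_tool:
  commands: "0 0 0 -0.6 0 1 1;0 0 0 0 0 2 1;0 0 0 0 0 2 1;0 0 0 0 0 2 1;0 0 0 0 0 2 1;0 0 0 0 0 1.6 1;0 0 0 0 0 1.2 1;0 0 0 0 0 0.8 1;0 0 0 0 0 0.2 1;0 0 0 0 0 0 1;0 0 0 0 0 0 1"

```text
clock: 5.1
position: [551.0, 103.2, 61.6]
eef_rot: [[-0.537, -0.844, 0.002], [-0.844, 0.537, 0.0], [-0.001, -0.001, -1.0]]
wrist_force: [-1.1, 0.2, -0.5]
grip_width: 91.2
gripper_force: 0.0
```

Call:
drive_tool:
  commands: "0 0 0 0 0 0 0.6;0 0 0 0 0 0 0.5;0 0 0 0 0 0 0.4;0 0 0 0 0 0 0.3;0 0 0 0 0 0 0.2;0 0 0 0 0 0 0.2;0 0 0 0 0 0 0.2;0 0 0 0 0 0 0.2"

```text
clock: 5.9
position: [549.7, 103.5, 60.9]
eef_rot: [[-0.537, -0.843, -0.001], [-0.843, 0.537, 0.001], [0.0, 0.002, -1.0]]
wrist_force: [-2.5, 1.4, 0.9]
grip_width: 37.5
gripper_force: 30.0
```

Call:
drive_tool:
  commands: "0 0 0.1 0 0 0 0.2;0 0 0.1 0 0 0 0.2;0 0 0 0 0 0 0.2;0 0 0 0 0 0 0.2"

```text
clock: 6.3
position: [549.7, 103.5, 60.9]
eef_rot: [[-0.693, -0.721, -0.001], [-0.721, 0.693, 0.001], [0.0, 0.001, -1.0]]
wrist_force: [-3.1, 2.7, 1.4]
grip_width: 37.4
gripper_force: 30.0
```

Call:
drive_tool:
  commands: "0 0 0.1 0 0 0 0.2;0 0 0.1 0 0 0 0.2;0 0 0 0 0 0 0.2;0 0 0 0 0 0 0.2"

```text
clock: 6.7
position: [549.7, 103.5, 60.9]
eef_rot: [[-0.822, -0.57, -0.001], [-0.57, 0.822, 0.001], [0.001, 0.001, -1.0]]
wrist_force: [-3.5, 4.3, 1.2]
grip_width: 37.4
gripper_force: 30.0
```

Call:
drive_tool:
  commands: "0 0 0.1 0 0 0 0.2;0 0 0.1 0 0 0 0.2;0 0 0 0 0 0 0.2;0 0 0 0 0 0 0.2"

```text
clock: 7.1
position: [549.7, 103.6, 60.8]
eef_rot: [[-0.918, -0.396, -0.001], [-0.396, 0.918, 0.001], [0.001, 0.001, -1.0]]
wrist_force: [-4.5, 3.9, 1.5]
grip_width: 37.6
gripper_force: 30.0
```

Call:
drive_tool:
  commands: "0 0 0.1 0 0 0 0.2;0 0 0.1 0 0 0 0.2;0 0 0 0 0 0 0.2;0 0 0 0 0 0 0.2"

```text
clock: 7.5
position: [549.7, 103.6, 60.8]
eef_rot: [[-0.979, -0.205, -0.001], [-0.205, 0.979, 0.001], [0.001, 0.001, -1.0]]
wrist_force: [-3.1, 4.0, 2.0]
grip_width: 37.4
gripper_force: 30.0
```

Call:
drive_tool:
  commands: "0 0 0.1 0 0 0 0.2;0 0 0.1 0 0 0 0.2;0 0 0 0 0 0 0.2;0 0 0 0 0 0 0.2"

```text
clock: 7.9
position: [549.8, 103.6, 60.8]
eef_rot: [[-1.0, -0.007, -0.001], [-0.007, 1.0, 0.001], [0.001, 0.001, -1.0]]
wrist_force: [-2.4, 3.3, 2.1]
grip_width: 37.2
gripper_force: 30.0
```

Call:
drive_tool:
  commands: "0 0 0.1 0 0 0 0.2;0 0 0.1 0 0 0 0.2;0 0 0 0 0 0 0.2;0 0 0 0 0 0 0.2"

```text
clock: 8.3
position: [549.9, 103.6, 60.8]
eef_rot: [[-0.981, 0.192, -0.001], [0.192, 0.981, 0.001], [0.001, 0.001, -1.0]]
wrist_force: [-3.8, 4.9, 1.7]
grip_width: 37.4
gripper_force: 30.0
```

Call:
drive_tool:
  commands: "0 0 0.1 0 0 0 0.2;0 0 0.1 0 0 0 0.2;0 0 0 0 0 0 0.2;0 0 0 0 0 0 0.2"

```text
clock: 8.7
position: [549.9, 103.6, 61.0]
eef_rot: [[-0.924, 0.383, -0.001], [0.383, 0.924, 0.001], [0.001, 0.001, -1.0]]
wrist_force: [-4.4, 3.5, 2.9]
grip_width: 37.1
gripper_force: 30.0
```

Call:
drive_tool:
  commands: "0 0 0.1 0 0 0 0.2;0 0 0.1 0 0 0 0.2;0 0 0 0 0 0 0.2;0 0 0 0 0 0 0.2"

```text
clock: 9.1
position: [550.0, 103.6, 61.2]
eef_rot: [[-0.829, 0.559, -0.001], [0.559, 0.829, 0.001], [0.001, 0.001, -1.0]]
wrist_force: [-4.2, 3.6, 3.4]
grip_width: 37.4
gripper_force: 30.0
```

Call:
drive_tool:
  commands: "0 0 0.1 0 0 0 0.2;0 0 0.1 0 0 0 0.2;0 0 0 0 0 0 0.2;0 0 0 0 0 0 0.2"

```text
clock: 9.5
position: [550.0, 103.6, 61.3]
eef_rot: [[-0.701, 0.713, -0.0], [0.713, 0.701, 0.001], [0.001, 0.0, -1.0]]
wrist_force: [-4.1, 3.6, 3.6]
grip_width: 37.7
gripper_force: 30.0
```

Call:
drive_tool:
  commands: "0 0 0.1 0 0 0 0.2;0 0 0.1 0 0 0 0.2;0 0 0 0 0 0 0.2;0 0 0 0 0 0 0.2"

```text
clock: 9.9
position: [550.1, 103.5, 61.5]
eef_rot: [[-0.546, 0.838, -0.0], [0.838, 0.546, 0.001], [0.001, 0.0, -1.0]]
wrist_force: [-4.5, 4.1, 4.6]
grip_width: 37.1
gripper_force: 30.0
```

Call:
drive_tool:
  commands: "0 0 0.1 0 0 0 0.2;0 0 0.1 0 0 0 0.2;0 0 0 0 0 0 0.2;0 0 0 0 0 0 0.2"

```text
clock: 10.3
position: [550.2, 103.5, 61.7]
eef_rot: [[-0.369, 0.93, 0.0], [0.93, 0.369, 0.001], [0.001, 0.0, -1.0]]
wrist_force: [-5.4, 3.1, 6.9]
grip_width: 37.3
gripper_force: 30.0
```

Call:
drive_tool:
  commands: "0 0 0.1 0 0 0 0.2;0 0 0.1 0 0 0 0.2;0 0 0 0 0 0 0.2;0 0 0 0 0 0 0.2"

```text
clock: 10.7
position: [550.2, 103.4, 61.9]
eef_rot: [[-0.177, 0.984, 0.0], [0.984, 0.177, 0.001], [0.001, 0.0, -1.0]]
wrist_force: [-5.5, 3.5, 7.7]
grip_width: 37.6
gripper_force: 30.0
```

Call:
drive_tool:
  commands: "0 0 0 0 0 0 0.5;0 0 0 0 0 0 0.7;0 0 0 0 0 0 1;0 0 0 0 0 0 1;0 0 0 0 0 0 1;0 0 0 0 0 -1 1;0 0 0 0 0 -2 1;0 0 0 0 0 -3 1;0 0 0 0 0 -3 1;0 0 0 0 0 -3 1;0 0 0 0 0 -0.8 1;0 0 0 0 0 0 1"

```text
clock: 11.9
position: [551.1, 103.2, 190.6]
eef_rot: [[-0.174, 0.985, 0.004], [0.985, 0.174, 0.001], [-0.0, 0.004, -1.0]]
wrist_force: [-0.9, -0.6, -0.8]
grip_width: 91.2
gripper_force: 0.0
```

Call:
drive_tool:
  commands: "0 0 0 -2.25 -0.62 0 1;0 0 0 -2.25 -0.62 0 1;0 0 0 -2.25 -0.62 0 1;0 0 0 -2.25 -0.62 0 1;0 0 0 -2.25 -0.62 0 1;0 0 0 -2.25 -0.62 0 1;0 0 0 -2.25 -0.62 0 1;0 0 0 -2.25 -0.62 0 1;0 0 0 -2.25 -0.62 0 1;0 0 0 -2.25 -0.62 0 1;0 0 0 -2.25 -0.62 0 1;0 0 0 -2.25 -0.62 0 1"

```text
clock: 13.1
position: [522.9, -176.3, 186.9]
eef_rot: [[-0.174, 0.985, -0.003], [0.985, 0.174, 0.001], [0.002, -0.003, -1.0]]
wrist_force: [-0.4, -0.3, -0.4]
grip_width: 91.0
gripper_force: 0.0
```

Call:
drive_tool:
  commands: "0 0 -0.14 0 0 0 1;0 0 -0.14 0 0 0 1;0 0 -0.14 0 0 0 1;0 0 -0.14 0 0 0 1;0 0 -0.14 0 0 0 1;0 0 -0.14 0 0 0 1;0 0 -0.14 0 0 0 1;0 0 -0.14 0 0 0 1;0 0 -0.14 0 0 0 1;0 0 -0.14 0 0 0 1;0 0 -0.14 0 0 0 1;0 0 -0.14 0 0 0 1"

```text
clock: 14.3
position: [523.1, -175.4, 186.9]
eef_rot: [[-0.958, -0.286, -0.004], [-0.286, 0.958, 0.001], [0.003, 0.002, -1.0]]
wrist_force: [-0.5, 0.4, -0.2]
grip_width: 91.3
gripper_force: 0.0
```

Call:
drive_tool:
  commands: "0 0 -0.14 0 0 0 1;0 0 -0.08 0 0 0 1;0 0 0 0 0 0 1;0 0 0 0 0 0 1;0 0 0 0 0 0 1"

```text
clock: 14.8
position: [523.8, -175.6, 188.2]
eef_rot: [[-0.876, -0.482, -0.001], [-0.482, 0.876, 0.001], [0.001, 0.001, -1.0]]
wrist_force: [0.4, 0.3, -0.2]
grip_width: 91.2
gripper_force: 0.0
```

```bash
python3 - <<'E'
from h import *
o=r.get_obs(); s=r.snapshot('wrist'); print(o['position'],o['joint_positions'],o['wrist_force'])
cv2.imwrite('pics/w2.png',s['frame'][:,:,::-1])
c0=None
H=np.array([[pt(s,u,v,o) for u in range(275,355)] for v in range(165,245)])
m=(abs(H[:,:,2]-90)<6); lab=cv2.connectedComponentsWithStats(m.astype('uint8')); print(lab[2])
k=1+lab[2][1:,4].argmax(); q=H[lab[1]==k]; c=cv2.minEnclosingCircle(q[:,:2].astype('float32')); print(c,np.median(q[:,2]))
print('tool shift',o['eef_rot'].T@(np.array([*c[0],np.median(q[:,2])-30.8])-o['position']))
E
```

```text
[ 523.77612394 -175.6287865   188.21897118] [-3.44394700e-01  3.02696278e-01  1.65668497e+00  8.07234336e-05
  1.18357853e+00 -2.41822979e+00] [ 0.4430996   0.25868572 -0.18913289]
[[   0    0   80   80 5005]
 [  14   16   43   44 1395]]
((528.943359375, -175.76429748535156), 20.505224227905273) 90.00986569559245
tool shift [ -4.57139228  -2.74824113 129.0023935 ]
```

View pics/w2.png

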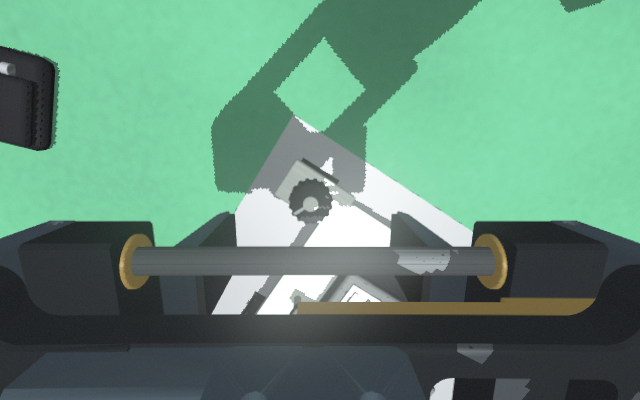

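The right knob is near (310, 202), clear between the fingers. I'll correct for the offset and descend.

Call:
drive_tool:
  commands: "0 0 0 -0.43 -0.27 1 1;0 0 0 0 0 2 1;0 0 0 0 0 2 1;0 0 0 0 0 2 1;0 0 0 0 0 2 1;0 0 0 0 0 1.5 1;0 0 0 0 0 1.2 1;0 0 0 0 0 0.8 1;0 0 0 0 0 0.2 1;0 0 0 0 0 0 1;0 0 0 0 0 0 1"

```text
clock: 15.95
position: [529.8, -176.2, 62.6]
eef_rot: [[-0.876, -0.483, 0.001], [-0.483, 0.876, -0.0], [-0.001, -0.001, -1.0]]
wrist_force: [-1.0, -0.0, -0.9]
grip_width: 91.4
gripper_force: 0.0
```

Call:
drive_tool:
  commands: "0 0 0 0 0 0 0.6;0 0 0 0 0 0 0.5;0 0 0 0 0 0 0.4;0 0 0 0 0 0 0.3;0 0 0 0 0 0 0.2;0 0 0 0 0 0 0.2;0 0 0 0 0 0 0.2;0 0 0 0 0 0 0.2"

```text
clock: 16.75
position: [528.8, -175.5, 61.8]
eef_rot: [[-0.876, -0.483, -0.001], [-0.483, 0.876, 0.001], [0.0, 0.001, -1.0]]
wrist_force: [-1.2, 2.0, 0.3]
grip_width: 37.4
gripper_force: 30.0
```

Call:
drive_tool:
  commands: "0 0 0.1 0 0 0 0.2;0 0 0.1 0 0 0 0.2;0 0 0 0 0 0 0.2;0 0 0 0 0 0 0.2"

```text
clock: 17.15
position: [528.9, -175.6, 61.8]
eef_rot: [[-0.954, -0.301, -0.001], [-0.301, 0.954, 0.001], [0.0, 0.001, -1.0]]
wrist_force: [-0.8, 2.6, 0.5]
grip_width: 37.0
gripper_force: 30.0
```

Call:
drive_tool:
  commands: "0 0 0.1 0 0 0 0.2;0 0 0.1 0 0 0 0.2;0 0 0 0 0 0 0.2;0 0 0 0 0 0 0.2"

```text
clock: 17.55
position: [529.0, -175.8, 61.9]
eef_rot: [[-0.994, -0.107, -0.0], [-0.107, 0.994, 0.0], [0.0, 0.0, -1.0]]
wrist_force: [-1.3, 1.7, 0.6]
grip_width: 37.4
gripper_force: 30.0
```

Call:
drive_tool:
  commands: "0 0 0.1 0 0 0 0.2;0 0 0.1 0 0 0 0.2;0 0 0 0 0 0 0.2;0 0 0 0 0 0 0.2"

```text
clock: 17.95
position: [529.0, -176.0, 61.9]
eef_rot: [[-0.996, 0.093, -0.0], [0.093, 0.996, 0.0], [0.0, 0.0, -1.0]]
wrist_force: [-1.2, 0.4, 1.1]
grip_width: 37.5
gripper_force: 30.0
```

Call:
drive_tool:
  commands: "0 0 0.1 0 0 0 0.2;0 0 0.1 0 0 0 0.2;0 0 0 0 0 0 0.2;0 0 0 0 0 0 0.2"

```text
clock: 18.35
position: [529.0, -176.2, 61.9]
eef_rot: [[-0.958, 0.288, -0.0], [0.288, 0.958, -0.0], [0.0, -0.0, -1.0]]
wrist_force: [-2.1, 0.1, 0.3]
grip_width: 37.3
gripper_force: 30.0
```

Call:
drive_tool:
  commands: "0 0 0.1 0 0 0 0.2;0 0 0.1 0 0 0 0.2;0 0 0 0 0 0 0.2;0 0 0 0 0 0 0.2"

```text
clock: 18.75
position: [528.9, -176.4, 61.9]
eef_rot: [[-0.881, 0.473, -0.0], [0.473, 0.881, -0.0], [0.0, -0.001, -1.0]]
wrist_force: [-2.9, -2.4, 1.4]
grip_width: 37.4
gripper_force: 30.0
```

Call:
drive_tool:
  commands: "0 0 0.1 0 0 0 0.2;0 0 0.1 0 0 0 0.2;0 0 0 0 0 0 0.2;0 0 0 0 0 0 0.2"

```text
clock: 19.15
position: [528.8, -176.5, 62.0]
eef_rot: [[-0.77, 0.638, -0.001], [0.638, 0.77, -0.001], [0.0, -0.001, -1.0]]
wrist_force: [-3.1, -3.1, 1.6]
grip_width: 37.2
gripper_force: 30.0
```

Call:
drive_tool:
  commands: "0 0 0.1 0 0 0 0.2;0 0 0.1 0 0 0 0.2;0 0 0 0 0 0 0.2;0 0 0 0 0 0 0.2"

```text
clock: 19.55
position: [528.7, -176.7, 62.0]
eef_rot: [[-0.628, 0.778, -0.001], [0.778, 0.628, -0.001], [-0.0, -0.001, -1.0]]
wrist_force: [-3.4, -4.4, 1.9]
grip_width: 37.5
gripper_force: 30.0
```

Call:
drive_tool:
  commands: "0 0 0.1 0 0 0 0.2;0 0 0.1 0 0 0 0.2;0 0 0 0 0 0 0.2;0 0 0 0 0 0 0.2"

```text
clock: 19.95
position: [528.5, -176.8, 61.9]
eef_rot: [[-0.461, 0.887, -0.001], [0.887, 0.461, -0.001], [-0.0, -0.002, -1.0]]
wrist_force: [-4.5, -4.5, 3.0]
grip_width: 37.3
gripper_force: 30.0
```

Call:
drive_tool:
  commands: "0 0 0.1 0 0 0 0.2;0 0 0.1 0 0 0 0.2;0 0 0 0 0 0 0.2;0 0 0 0 0 0 0.2"

```text
clock: 20.35
position: [528.3, -176.9, 61.9]
eef_rot: [[-0.276, 0.961, -0.002], [0.961, 0.276, -0.001], [-0.001, -0.002, -1.0]]
wrist_force: [-5.3, -4.9, 2.0]
grip_width: 37.3
gripper_force: 30.0
```

Call:
drive_tool:
  commands: "0 0 0.1 0 0 0 0.2;0 0 0.1 0 0 0 0.2;0 0 0 0 0 0 0.2;0 0 0 0 0 0 0.2"

```text
clock: 20.75
position: [528.1, -176.9, 62.0]
eef_rot: [[-0.079, 0.997, -0.002], [0.997, 0.079, -0.001], [-0.001, -0.002, -1.0]]
wrist_force: [-5.1, -5.2, 3.7]
grip_width: 37.3
gripper_force: 30.0
```

Call:
drive_tool:
  commands: "0 0 0.1 0 0 0 0.2;0 0 0.1 0 0 0 0.2;0 0 0 0 0 0 0.2;0 0 0 0 0 0 0.2"

```text
clock: 21.15
position: [527.9, -176.9, 62.2]
eef_rot: [[0.12, 0.993, -0.002], [0.993, -0.12, -0.001], [-0.002, -0.002, -1.0]]
wrist_force: [-6.7, -4.9, 3.7]
grip_width: 37.2
gripper_force: 30.0
```

Call:
drive_tool:
  commands: "0 0 0.1 0 0 0 0.2;0 0 0.1 0 0 0 0.2;0 0 0 0 0 0 0.2;0 0 0 0 0 0 0.2"

```text
clock: 21.55
position: [527.8, -176.8, 62.3]
eef_rot: [[0.315, 0.949, -0.003], [0.949, -0.315, -0.001], [-0.002, -0.002, -1.0]]
wrist_force: [-7.3, -4.7, 6.7]
grip_width: 37.3
gripper_force: 30.0
```

Call:
drive_tool:
  commands: "0 0 0.1 0 0 0 0.2;0 0 0.1 0 0 0 0.2;0 0 0 0 0 0 0.2;0 0 0 0 0 0 0.2"

```text
clock: 21.95
position: [527.6, -176.7, 62.5]
eef_rot: [[0.498, 0.867, -0.003], [0.867, -0.498, -0.001], [-0.002, -0.002, -1.0]]
wrist_force: [-7.1, -4.2, 7.3]
grip_width: 37.4
gripper_force: 30.0
```

Call:
drive_tool:
  commands: "0 0 0.1 0 0 0 0.2;0 0 0.1 0 0 0 0.2;0 0 0 0 0 0 0.2;0 0 0 0 0 0 0.2"

```text
clock: 22.35
position: [527.4, -176.5, 62.6]
eef_rot: [[0.66, 0.751, -0.003], [0.751, -0.66, -0.001], [-0.003, -0.002, -1.0]]
wrist_force: [-8.5, -3.3, 8.1]
grip_width: 37.3
gripper_force: 30.0
```

Call:
drive_tool:
  commands: "0 0 0.1 0 0 0 0.2;0 0 0.1 0 0 0 0.2;0 0 0.1 0 0 0 0.2;0 0 0 0 0 0 0.2;0 0 0 0 0 0 0.2"

```text
clock: 22.85
position: [527.3, -176.2, 62.8]
eef_rot: [[0.853, 0.522, -0.004], [0.522, -0.853, -0.0], [-0.003, -0.002, -1.0]]
wrist_force: [-9.7, -1.9, 10.4]
grip_width: 37.3
gripper_force: 30.0
```

Call:
drive_tool:
  commands: "0 0 0 0 0 0 0.5;0 0 0 0 0 0 0.7;0 0 0 0 0 0 1;0 0 0 0 0 0 1;0 0 0 0 0 0 1;0 0 0 0 0 -1 1;0 0 0 0 0 -2 1;0 0 0 0 0 -3 1;0 0 0 0 0 -3 1;0 0 0 0 0 -3 1;0 0 0 0 0 -0.8 1;0 0 0 0 0 0 1"

```text
clock: 24.05
position: [529.9, -176.2, 191.6]
eef_rot: [[0.855, 0.519, 0.003], [0.519, -0.855, -0.001], [0.002, 0.003, -1.0]]
wrist_force: [-0.2, -0.7, -0.6]
grip_width: 91.3
gripper_force: 0.0
```

```bash
python3 - <<'E'
from h import *
o=r.get_obs(); print(o['position'],o['wrist_force'],o['clock'])
s=r.snapshot('top'); f=s['frame'][130:270,240:420,::-1]
a=cv2.imread('pics/top0.png')[130:270,240:420]
cv2.imwrite('pics/end.png',cv2.resize(np.hstack([a,f]),None,fx=2.2,fy=2.2,interpolation=2))
E
```

```text
[ 529.92289473 -176.23357645  191.55092912] [-0.17630244 -0.69246303 -0.57005376] 24.05
```

View pics/end.png

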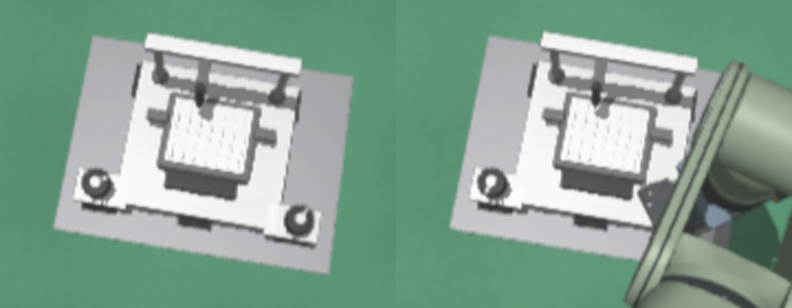

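The frame hasn't moved, the left knob's mark has turned (at about (490, 183) in the right half), and the hand is clear.

```bash
python3 -c "
from rig import r
print(r.close_job())"
```

```text
the job is handed in; nothing more can be done
None
```

I turned each front knob clockwise to about 1.2 rad past where its foot seemed to touch, let go, and handed the job in at about 24 s. The frame looks unmoved in the last picture, but the foot loads were only inferred from hand force and height, and no verdict came back.

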